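Line up the microscope objectives by height on their rail

TASK

Line up the four microscope objectives by height on the four seats of the wooden rail: the shortest on the white seat, then rising step by step along the row to the tallest on the black seat, each standing upright and centred on its seat. They are delicate, so set them down gently without dropping or tipping any, and leave the oil bottle and the slide box where they are.

Things in the scene. Friction and masses are not known exactly. Their poses are not given: they have to be found in the camera images.
- objective_red: Microscope objective with a red collar, the shortest: 38 mm tall, standing nose up. Plain steel barrel 32 mm in diameter from its flat foot up to 26 mm, the top 5 mm of it banded red, then the red tapering collar and a 16 mm wide nose. About 90 g. Origin at the centre of its foot, z up along the barrel.
- objective_yellow: Microscope objective with a yellow collar, the second shortest: 48 mm tall, standing nose up. Plain steel barrel 32 mm in diameter from its flat foot up to 36 mm, the top 5 mm of it banded yellow, then the yellow tapering collar and a 16 mm wide nose. About 110 g. Origin at the centre of its foot, z up along the barrel.
- objective_green: Microscope objective with a green collar, the second tallest: 58 mm tall, standing nose up. Plain steel barrel 32 mm in diameter from its flat foot up to 46 mm, the top 5 mm of it banded green, then the green tapering collar and a 16 mm wide nose. About 130 g. Origin at the centre of its foot, z up along the barrel.
- objective_blue: Microscope objective with a blue collar, the tallest: 68 mm tall, standing nose up. Plain steel barrel 32 mm in diameter from its flat foot up to 56 mm, the top 5 mm of it banded blue, then the blue tapering collar and a 16 mm wide nose. About 150 g. Origin at the centre of its foot, z up along the barrel.
- seat_white: White seat: disc, 46 mm across, 2 mm thick, fixed on a low wooden rail (62 mm wide, 325 mm long, 8 mm high). Origin at the centre of its underside, z up; its flat top is 2 mm above the origin (10 mm above the table). y axis along the rail. It is at one end of the row of four seats (75 mm apart) and marks the end for the shortest objective; it may be at either end.
- seat_mid_a: Grey seat: disc, 46 mm across, 2 mm thick, fixed on a low wooden rail (62 mm wide, 325 mm long, 8 mm high). Origin at the centre of its underside, z up; its flat top is 2 mm above the origin (10 mm above the table). y axis along the rail. One of the two middle seats; it looks like the other and either may be next to the white one.
- seat_mid_b: Grey seat: disc, 46 mm across, 2 mm thick, fixed on a low wooden rail (62 mm wide, 325 mm long, 8 mm high). Origin at the centre of its underside, z up; its flat top is 2 mm above the origin (10 mm above the table). y axis along the rail. The other middle seat.
- seat_black: Black seat: disc, 46 mm across, 2 mm thick, fixed on a low wooden rail (62 mm wide, 325 mm long, 8 mm high). Origin at the centre of its underside, z up; its flat top is 2 mm above the origin (10 mm above the table). y axis along the rail. At the other end of the row from the white seat.
- oil_bottle: Bystander: small amber bottle of immersion oil with a black cap, 38 mm in diameter, 70 mm tall. Origin at the centre of its underside.
- slide_box: Bystander: blue slide box, 85 x 60 x 34 mm (x, y, z), about 200 g. Origin at the centre of its underside.
Mind the look-alikes: they are no part of the job. What is shaped like the objective_blue but pink or red is not meant.

How it is judged:
By the outcome, as a careful person would: the job done as asked, in the order asked, and still so for the second after the job is handed in, with the robot touching nothing.
It also fails if it takes over 88 s, if anything falls off the work surface, if the arm or the gripper's body presses on something with over 40 N, if the wrist force passes 120 N, or if a joint passes its speed limit or range.

ROBOT

A 6-joint arm with a two-finger parallel gripper is mounted at the origin on the work surface. World frame = base frame: x ahead of the robot, y to its left, z up, the work surface at z = 0. Lengths are in m, angles in degrees, forces in N, time in s.
With the tool pointing down it reaches from about 0.4 to 0.825 m from the base axis. Payload 7 kg.
Tool frame: the origin (TCP) lies midway between the tips of the shut fingers; the grasp point (between the pads) lies 19 mm behind it; z points along the fingers, y is the line along which they close (so a half turn about z gives the same grasp; the last joint's range is limited). The gripper opens to 88 mm and grips with 3 to 60 N. Pads are 19 mm wide; open, the fingers measure 130 mm over their backs; the gripper's body (78 mm by 193 mm) begins 47 mm behind the grasp point.
Start: joints at [-52.706, 20.546, 0.682, 0, -70.136, -16.507], TCP at [0.24, -0.631, 0.227] pointing down, gripper open.
Joint ranges: [-176.03, 176.03], [-82.01, 121.73], [-58.28, 71.71], [-173.87, 95.51], [-174.79, -0.11], [-173.66, 173.66]. Speed limits (degrees/s): [136.94, 136.94, 172.46, 180, 180, 180].

INTERFACE

Orientations are given as [roll, pitch, yaw] about the fixed x, y, z axes, in that order (R = Rz(yaw) Ry(pitch) Rx(roll)).
In Python, from plant import r gives the robot as it stands.
- The arm moves only by the tool carry_out, never from a script. Its argument "deltas" is a list of rows, each a list of 3 entries, a list of its own where there are three numbers: the opening, from 0 (shut) to 1 (fully open), then the shift along the tool's x, y, z in mm, then the turn, a rotation vector about the tool's x, y, z in rad. In form: [[gripper, [tx, ty, tz], [rx, ry, rz]], ...]. A call has 1 to 12 rows; each row is the pose to reach, as a shift and turn from the pose commanded when the call began, along the tool's axes at that moment; what a row does not reach only later rows make up. A row lasts 1/10 s, in which the tool goes at most 50 mm and 8.59 degrees, less where a joint would pass 70% of its speed; a pose out of reach is approached as far as the arm can. A call with a gripper value outside its range is refused whole. The fingers move at their own pace and stop on an object; "squeeze" is the grip in N (left out, the last holds). Time passes only in rows, so rows that repeat a pose let the fingers close. It gives the time, the measured TCP pose, the force, the opening and the grip force at its end, in the units of the state.
- r.get_state(): the state, without advancing time (a new reading comes with each control period).
- r.capture(name): name is "side" or "top"; returns (picture, depth): 400x640x3 uint8, red, green, blue; 400x640 float32, m along the optical axis (not along the pixel's ray), 0 where there is no reading.
- r.get_calibration(name): a dict with "fov_y" (degrees; the focal length in pixels is half the picture's height over the tangent of half this angle, whatever the lens; pixels are square), "cx", "cy" (the principal point, pixels), "view" (4x4, takes a point from world to camera coordinates). Camera axes: x right, y down, z forward; pixel columns grow to the right and rows downward; lengths in m; the calibration is good to about 2 mm. A picture is of the moment at which its call begins. get_calibration takes no time and is no camera call.
- r.close_job(): hands the job in; it is judged then, once.
The state is a dict: "time_s": time; "joints": joint angles; "qd": joint speeds; "joint_torque": joint torques, N m; "tcp_pos": TCP position; "eef_rot": TCP orientation; "contact_force": force on the tool from outside, world axes, zero at the start; "moment": the same for the moment, N m; "gripper_width": finger opening in m; "gripper_force": force on a finger pad.
Only numpy, scipy, OpenCV 4.12 (cv2) and the standard library are available. Lean on these libraries where they do the work, as an engineer would, in place of code of your own. Each camera call takes 0.05 s, during which the arm holds its last target. There are 200 camera calls.

## Working session

There is one attempt and no reset: what is moved stays moved. The work goes in short steps, Python scripts to look and compute and a tool call to move; the robot and the scene stay as the last step left them, time stands still between calls to the robot, and variables do not carry over. Pictures are saved under pics/ and viewed, at most 14 in all, crops included, and the job is handed in when it is done.

Besides the shell and the picture viewer there is one more tool, called by a JSON object that holds its "op" and its "data", one argument or row to a line. carry_out: Moves the arm, as the interface text tells. Its arguments: {"type":"object","properties":{"deltas":{"type":"array"},"squeeze":{"type":"number"}},"required":["deltas"]}

```bash
mkdir -p pics; ls; python3 - <<'E'
from plant import r
import cv2,numpy as np
for n in("side","top"):
    p,d=r.capture(n); np.savez(f"{n}0.npz",p=p,d=d)
    cv2.imwrite(f"pics/{n}0.png",p[:,:,::-1])
    c=r.get_calibration(n); print(n,c, (d>0).mean())
print(r.get_state())
E
```

```text
pics
side {'fov_y': 57.70871735922372, 'cx': 321.7512722424263, 'cy': 200.58557359305377, 'view': array([[-0.80093565, -0.59864525,  0.01122273,  0.4338802 ],
       [-0.3920367 ,  0.51015986, -0.7655352 ,  0.25454711],
       [ 0.45255862, -0.61754416, -0.64329613,  0.63123771],
       [ 0.        ,  0.        ,  0.        ,  1.        ]])} 0.996078125
top {'fov_y': 52.10104913478886, 'cx': 316.86358953101364, 'cy': 197.72842147290768, 'view': array([[ 0.02423865, -0.99927955, -0.02920392,  0.00397337],
       [-0.98114276, -0.01817501, -0.19242804,  0.5506581 ],
       [ 0.19175862,  0.03331741, -0.98087644,  0.91035868],
       [ 0.        ,  0.        ,  0.        ,  1.        ]])} 0.996015625
{'time_s': 0.1, 'joints': array([-5.27070651e+01,  2.05877709e+01,  6.39629121e-01, -1.71187906e-02,
       -7.01355642e+01, -1.65055441e+01]), 'qd': array([ 0.00881509, -0.02839192,  0.10211808,  0.08227188, -0.03026915,
        0.03480646]), 'joint_torque': array([-4.51554341e-03, -5.84161878e+01,  2.93746662e+01,  7.01562256e+00,
        1.00647920e-02, -5.99026475e-05]), 'tcp_pos': array([ 0.23936443, -0.63067472,  0.22571796]), 'eef_rot': array([ 1.79915171e+02, -8.35318129e-03, -1.59218432e+02]), 'contact_force': array([-0.41183476,  0.56228446,  0.16974404]), 'moment': array([0.01399538, 0.05165464, 0.04310572]), 'gripper_force': 0.0, 'gripper_width': 0.08730460573065005}
```

View pics/side0.png

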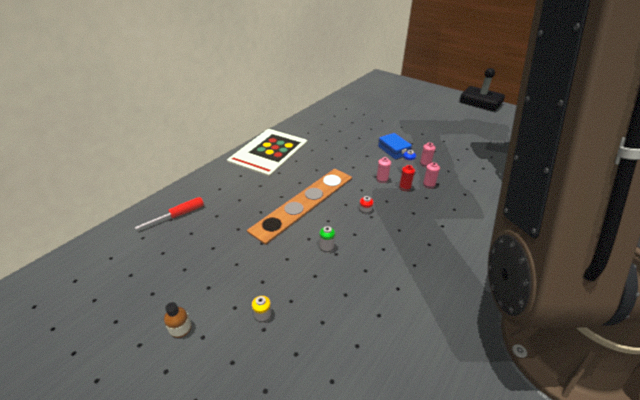

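View pics/top0.png

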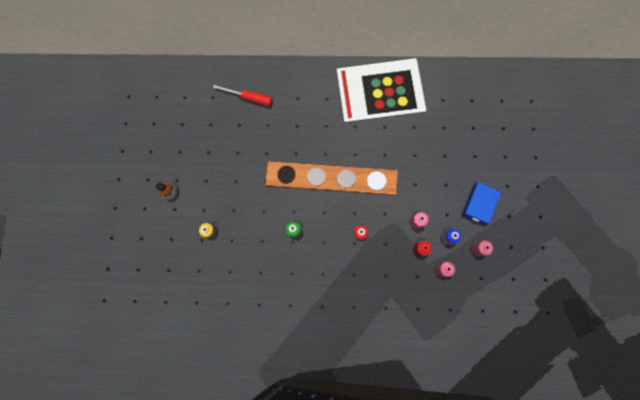

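The top view shows yellow (206,230), green (293,229), red (361,232), blue (453,236) and a rail with black (286,174) to white (376,181). Pink look-alikes are at (421,219), (485,248) and (447,269), with a red one at (424,248). The blue objective is the only one with a blue collar on a steel barrel, and the red objective at (361,232) is the short one, so I'll confirm both in an enlarged crop.

```bash
cat > h.py <<'E'
import cv2,numpy as np
from plant import r
def cam(n):
    c=r.get_calibration(n); f=200/np.tan(np.radians(c['fov_y']/2)); V=np.array(c['view'])
    return f,c['cx'],c['cy'],V[:3,:3],V[:3,3]
def ray(n,uv):
    f,cx,cy,R,t=cam(n); d=R.T@np.array([(uv[0]-cx)/f,(uv[1]-cy)/f,1]); return -R.T@t,d
def onplane(n,uv,z):
    o,d=ray(n,uv); return o+d*(z-o[2])/d[2]
def tri(a,b):
    (o1,d1),(o2,d2)=ray("top",a),ray("side",b)
    s=np.linalg.lstsq(np.c_[d1,-d2],o2-o1,rcond=None)[0]
    p,q=o1+s[0]*d1,o2+s[1]*d2; return (p+q)/2,np.linalg.norm(p-q)
def cloud(n,d):
    f,cx,cy,R,t=cam(n); v,u=np.mgrid[:400,:640]
    P=np.stack([(u-cx)/f*d,(v-cy)/f*d,d],-1); return (P-t)@R
def blobs(p,col,amin=15):
    H=cv2.cvtColor(p,cv2.COLOR_RGB2HSV).astype(int); h,s,v=H[...,0],H[...,1],H[...,2]
    m={'red':((h<6)|(h>174))&(s>170),'yellow':(h>18)&(h<32)&(s>150),'green':(h>50)&(h<75)&(s>150),'blue':(h>112)&(h<126)&(s>150),
       }[col]&(v>70)
    n,l,st,c=cv2.connectedComponentsWithStats(m.astype(np.uint8))
    return [(c[i].round(1),st[i].tolist(),l==i) for i in range(1,n) if st[i][4]>=amin]
E
python3 - <<'E'
from h import *
for n in("side","top"):
    z=np.load(n+"0.npz"); p,d=z['p'],z['d']; W=cloud(n,d)
    for c in('red','yellow','green','blue'):
        for cc,st,m in blobs(p,c): print(n,c,cc,st,W[m].mean(0).round(3),'zmax',np.percentile(W[m][:,2],95).round(3))
T=np.load("top0.npz")['p'];S=np.load("side0.npz")['p']
f=lambda I,x,y,w,h,k:cv2.resize(I[y:y+h,x:x+w],None,fx=k,fy=k,interpolation=cv2.INTER_NEAREST)
a=np.vstack([f(T,340,170,160,110,5)]); b=f(S,345,125,110,80,5)
cv2.imwrite("pics/c1.png",a[:,:,::-1]); cv2.imwrite("pics/c2.png",b[:,:,::-1])
E
```

```text
side red [272.2 140. ] [269, 139, 7, 3, 20] [ 0.876 -0.187  0.008] zmax 0.01
side red [274.9 146.8] [272, 145, 7, 4, 22] [ 0.841 -0.162  0.008] zmax 0.01
side red [277.6 154.1] [274, 152, 8, 5, 28] [ 0.807 -0.137  0.008] zmax 0.01
side red [256.9 166. ] [245, 162, 24, 9, 25] [ 0.812 -0.055  0.008] zmax 0.009
side red [406.8 176.6] [400, 165, 15, 24, 236] [ 0.433 -0.218  0.046] zmax 0.068
side red [185.9 206.6] [169, 198, 34, 19, 305] [0.81  0.185 0.022] zmax 0.026
side red [366.  202.7] [360, 198, 13, 9, 75] [ 0.47  -0.082  0.03 ] zmax 0.034
side yellow [266.6 144.1] [262, 142, 10, 6, 40] [ 0.872 -0.158  0.008] zmax 0.01
side yellow [288.3 144.9] [284, 143, 9, 5, 40] [ 0.784 -0.16   0.037] zmax 0.04
side yellow [269.1 151.5] [265, 149, 9, 6, 43] [ 0.837 -0.132  0.008] zmax 0.009
side yellow [260.7 305.5] [252, 296, 18, 18, 182] [0.464 0.284 0.043] zmax 0.045
side green [326.7 234.1] [320, 229, 15, 10, 95] [0.468 0.082 0.057] zmax 0.055
side blue [408.8 155.9] [403, 152, 13, 8, 54] [ 0.461 -0.278  0.067] zmax 0.065
top red [346.3  94.7] [343, 72, 8, 45, 83] [ 0.833 -0.052  0.007] zmax
[... 246 characters left out ...]
.2 103.7] [375, 100, 9, 9, 62] [ 0.802 -0.135  0.024] zmax 0.011
top red [360.5 232.6] [354, 226, 14, 13, 83] [ 0.473 -0.089  0.03 ] zmax 0.035
top red [423.2 248. ] [415, 241, 17, 15, 170] [ 0.437 -0.227  0.067] zmax 0.07
top yellow [386.8  81. ] [382, 77, 10, 9, 72] [ 0.872 -0.157  0.008] zmax 0.01
top yellow [377.3  93. ] [373, 89, 10, 9, 74] [ 0.832 -0.131  0.021] zmax 0.011
top yellow [402.3 100.8] [398, 96, 10, 10, 80] [ 0.818 -0.196  0.008] zmax 0.011
top yellow [206.7 229.9] [199, 223, 14, 14, 98] [0.47  0.273 0.05 ] zmax 0.045
top green [293.4 229.1] [287, 222, 13, 14, 70] [0.476 0.069 0.051] zmax 0.053
top blue [452.4 235.9] [446, 229, 15, 15, 111] [ 0.467 -0.296  0.057] zmax 0.065
```

View pics/c1.png

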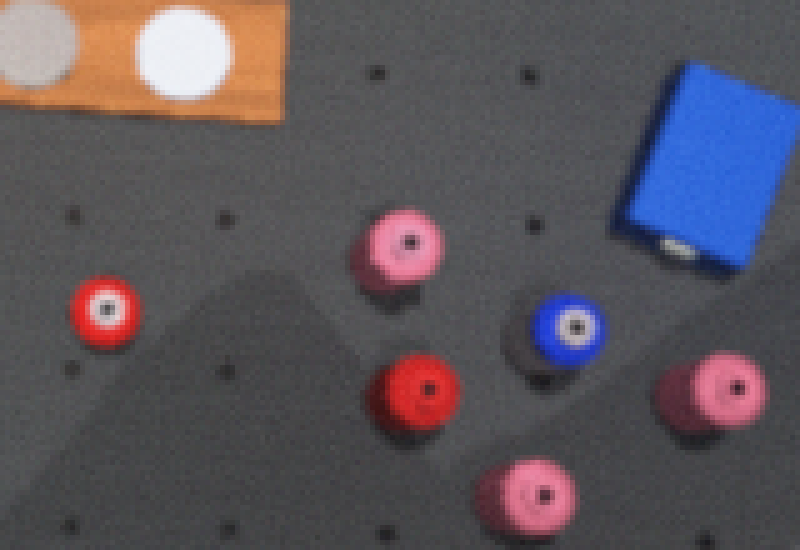

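View pics/c2.png

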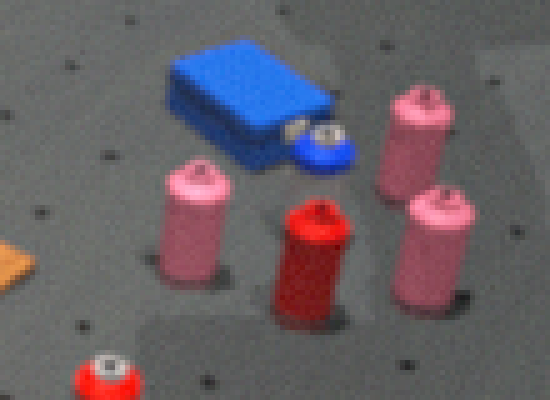

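The crops confirm both targets. Blue (top 453,236 / side 409,154) is a blue collar with a steel nose, among pink and red solid-coloured look-alikes at top (421,219), (424,248), (447,269), (485,248). The short red one with the white nose is at (361,232). Next I'll measure from both views.

```bash
cat >> h.py <<'E'
def hole(p,cen,w=7):
    "sub-pixel centre of dark dot near cen"
    x0,y0=int(round(cen[0]))-w,int(round(cen[1]))-w
    g=p[y0:y0+2*w+1,x0:x0+2*w+1].max(2).astype(np.float32)
    return x0,y0,g
def nose(p,m):
    "steel nose inside/above a collar mask: low saturation bright ring with its dark hole"
    ys,xs=np.nonzero(m); x0,x1,y0,y1=xs.min(),xs.max(),ys.min(),ys.max()
    hull=np.zeros(m.shape,np.uint8); cv2.fillConvexPoly(hull,cv2.convexHull(np.c_[xs,ys].astype(np.int32)),1)
    H=cv2.cvtColor(p,cv2.COLOR_RGB2HSV).astype(int)
    k=(hull>0)&(H[...,1]<110)
    yy,xx=np.nonzero(k); return np.array([xx.mean(),yy.mean()]),len(xx)
def seats(p):
    H=cv2.cvtColor(p,cv2.COLOR_RGB2HSV).astype(int)
    o=((H[...,0]>5)&(H[...,0]<20)&(H[...,1]>130)&(H[...,2]>110)).astype(np.uint8)
    c=max(cv2.findContours(o,cv2.RETR_EXTERNAL,cv2.CHAIN_APPROX_SIMPLE)[0],key=cv2.contourArea)
    hull=np.zeros(o.shape,np.uint8); cv2.fillConvexPoly(hull,cv2.convexHull(c),1)
    q=((hull>0)&((H[...,1]<100)|(H[...,2]<75))).astype(np.uint8)
    q=cv2.morphologyEx(q,cv2.MORPH_OPEN,np.ones((3,3),np.uint8))
    n,l,st,ce=cv2.connectedComponentsWithStats(q)
    return sorted([(ce[i],st[i][4],p[l==i].mean()) for i in range(1,n) if st[i][4]>60],key=lambda a:a[2])
E
python3 - <<'E'
from h import *
P={n:np.load(n+"0.npz")['p'] for n in("side","top")}
near={'red':((366,203),(360,232)),'yellow':((261,305),(206,230)),'green':((327,234),(293,229)),'blue':((409,156),(452,236))}
for c,(s,t) in near.items():
    o=[]
    for n,g in(("top",t),("side",s)):
        b=min(blobs(P[n],c),key=lambda b:np.hypot(*(b[0]-g)))
        o.append(nose(P[n],b[2])+(b[1],))
    X,e=tri(o[0][0],o[1][0]); H={'red':.038,'yellow':.048,'green':.058,'blue':.068}[c]
    print(c,o[0][:2],o[1][:2],'tri',X.round(4),'gap',e.round(4),'plane',onplane('top',o[0][0],H).round(4), 'side', onplane('side',o[1][0],H).round(4))
a,b=seats(P['top']),seats(P['side'])
print([(x[0].round(1),x[1],x[2].round()) for x in a],[(x[0].round(1),x[1],x[2].round()) for x in b])
a=sorted(a,key=lambda x:x[0][0]);b=sorted(b,key=lambda x:x[0][0])
for x,y in zip(a,b):
    X,e=tri(x[0],y[0]); print('seat',x[2].round(),X.round(4),e.round(4),'plane',onplane('top',x[0],.01).round(4),onplane('side',y[0],.01).round(4))
W=cloud('top',np.load('top0.npz')['d'])
for u,v in((422,218),(425.5,247.5),(448.5,269),(487,247)): print('decoy',onplane('top',(u,v),.068).round(3))
for u,v in((499,192),(491,222),(466,214),(479,183)): print('box',onplane('top',(u,v),.034).round(3))
print('bottle',onplane('top',(161,186),.07).round(3))
E
```

```text
red (array([361.        , 231.33333333]), 42) (array([366.35714286, 199.14285714]), 14) tri [ 0.475  -0.0899  0.0341] gap 0.001 plane [ 0.475  -0.0894  0.038 ] side [ 0.4723 -0.0858  0.038 ]
yellow (array([204.44444444, 229.06666667]), 45) (array([260.125   , 300.265625]), 64) tri [0.471  0.2787 0.0469] gap 0.0014 plane [0.4715 0.2788 0.048 ] side [0.4697 0.2789 0.048 ]
green (array([292.5       , 227.85185185]), 54) (array([327.13793103, 230.27586207]), 29) tri [0.477  0.0703 0.0531] gap 0.0022 plane [0.4775 0.0703 0.058 ] side [0.4732 0.0739 0.058 ]
blue (array([454.75510204, 235.08163265]), 49) (array([409.33333333, 152.55555556]), 9) tri [ 0.4684 -0.2992  0.0637] gap 0.0009 plane [ 0.4675 -0.2981  0.068 ] side [ 0.4663 -0.2925  0.068 ]
[(array([285.9, 174.2]), np.int32(206), np.float64(50.0)), (array([346. , 178.3]), np.int32(280), np.float64(181.0)), (array([315.9, 176.2]), np.int32(279), np.float64(185.0)), (array([376.3, 180.2]), np.int32(307), np.float64(230.0))] [(array([271.4, 224.1]), np.int32(177), np.float64(43.0)), (array([313.5, 193.3]), np.int32(169), np.float64(163.0)), (array([293.6, 207.8]), np.int32(188), np.float64(164.0)), (array([331.7, 179.8]), np.int32(169), np.float64(241.0))]
seat 50.0 [0.6171 0.0959 0.009 ] 0.001 plane [0.6173 0.096  0.01  ] [0.6158 0.0965 0.01  ]
seat 185.0 [0.6133 0.0207 0.0091] 0.0012 plane [0.6137 0.0209 0.01  ] [0.6121 0.0212 0.01  ]
seat 181.0 [ 0.6093 -0.054   0.009 ] 0.0007 plane [ 0.6094 -0.0538  0.01  ] [ 0.6082 -0.0532  0.01  ]
seat 230.0 [ 0.6054 -0.1289  0.0099] 0.0009 plane [ 0.6058 -0.1287  0.01  ] [ 0.6049 -0.1289  0.01  ]
decoy [ 0.505 -0.226  0.068]
decoy [ 0.438 -0.232  0.068]
decoy [ 0.392 -0.281  0.068]
decoy [ 0.442 -0.369  0.068]
box [ 0.576 -0.417  0.034]
box [ 0.504 -0.394  0.034]
box [ 0.522 -0.337  0.034]
box [ 0.597 -0.371  0.034]
bottle [0.569 0.383 0.07 ]
```

```bash
cat >> h.py <<'E'
from scipy.spatial.transform import Rotation as Ro
def go(xyz,yaw=-92.9,frm=None):
    "tool-frame shift (mm) and turn (rad) from frm=(xyz,rpy) or measured pose to xyz, tool down, yaw"
    s=r.get_state(); p,e=frm or (s['tcp_pos'],s['eef_rot'])
    A=Ro.from_euler('xyz',e,degrees=True); B=Ro.from_euler('xyz',[180,0,yaw],degrees=True)
    print((A.inv().apply(np.array(xyz)-p)*1e3).round(1).tolist(),(A.inv()*B).as_rotvec().round(4).tolist(),
      '| t',s['time_s'],'pos',s['tcp_pos'].round(4),'rot',s['eef_rot'].round(2),'w',round(s['gripper_width'],4),'F',s['contact_force'].round(1))
E
python3 -c "
from h import *
go([.475,-.0894,.15],frm=([.24,-.631,.227],[180,0,-159.21]))"
```

```text
[-411.9, 422.9, 77.0] [0.0, 0.0, -1.1573] | t 0.1 pos [ 0.2394 -0.6307  0.2257] rot [ 1.7992e+02 -1.0000e-02 -1.5922e+02] w 0.0873 F [-0.4  0.6  0.2]
```

{"op": "carry_out", "data": {
  "deltas": [
    [0.6, [-10, 10, 2], [0, 0, -0.03]],
    [0.6, [-30, 31, 5], [0, 0, -0.08]],
    [0.6, [-60, 62, 10], [0, 0, -0.16]],
    [0.6, [-95, 97, 17], [0, 0, -0.26]],
    [0.6, [-130, 133, 24], [0, 0, -0.37]],
    [0.6, [-165, 169, 31], [0, 0, -0.48]],
    [0.6, [-200, 205, 38], [0, 0, -0.59]],
    [0.6, [-235, 241, 45], [0, 0, -0.7]],
    [0.6, [-270, 277, 52], [0, 0, -0.81]],
    [0.6, [-305, 313, 59], [0, 0, -0.92]],
    [0.6, [-335, 344, 65], [0, 0, -1.03]],
    [0.6, [-350, 360, 70], [0, 0, -1.12]]
  ]
}}

```text
time_s: 1.3
tcp_pos: [0.4395, -0.1669, 0.1563]
eef_rot: [-180.0, 0.0, -94.6]
contact_force: [-0.6, -0.4, -0.4]
gripper_width: 0.0525
gripper_force: 0.0
```

```bash
python3 -c "
from h import *
go([.475,-.0894,.10])"
```

```text
[-80.1, -29.2, 56.4] [-0.0006, 0.0004, -0.0293] | t 1.3 pos [ 0.4395 -0.1669  0.1563] rot [-1.7996e+02  3.0000e-02 -9.4580e+01] w 0.0525 F [-0.6 -0.4 -0.4]
```

{"op": "carry_out", "data": {
  "deltas": [
    [0.6, [-15, -5, 10], [0, 0, -0.01]],
    [0.6, [-35, -12, 24], [0, 0, -0.02]],
    [0.6, [-57, -19, 39], [0, 0, -0.03]],
    [0.6, [-75, -25, 50], [0, 0, -0.0374]],
    [0.6, [-83.5, -28.5, 57], [0, 0, -0.0374]],
    [0.6, [-83.5, -28.5, 57], [0, 0, -0.0374]],
    [0.6, [-83.5, -28.5, 57], [0, 0, -0.0374]],
    [0.6, [-83.5, -28.5, 57], [0, 0, -0.0374]],
    [0.6, [-83.5, -28.5, 57], [0, 0, -0.0374]]
  ]
}}

```text
time_s: 2.2
tcp_pos: [0.4747, -0.0902, 0.1001]
eef_rot: [-180.0, 0.0, -92.9]
contact_force: [0.3, 0.2, -0.7]
gripper_width: 0.0528
gripper_force: 0.0
```

```bash
python3 - <<'E'
from h import *
go([.475,-.0894,.004])
p,_=r.capture("side"); cv2.imwrite("pics/s1.png",cv2.resize(p[110:280,250:470][:,:,::-1],None,fx=3,fy=3))
go([.475,-.0894,.004])
E
```

```text
[-0.8, -0.2, 96.1] [-0.0009, 0.0002, -0.0008] | t 2.2 pos [ 0.4747 -0.0902  0.1001] rot [-1.7995e+02  1.0000e-02 -9.2950e+01] w 0.0528 F [ 0.3  0.2 -0.7]
[-0.7, -0.2, 96.0] [-0.0008, 0.0002, -0.0008] | t 2.25 pos [ 0.4747 -0.0901  0.1   ] rot [-1.7995e+02  1.0000e-02 -9.2950e+01] w 0.0524 F [ 0.4 -0.3 -0.1]
```

View pics/s1.png

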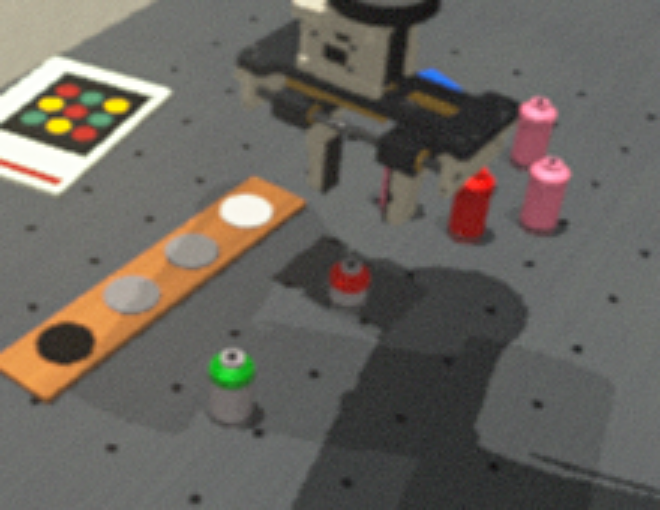

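The side crop shows the open fingers (crop 325,160 and 400,195) straddling the red objective (crop 350,280), so I can descend.

{"op": "carry_out", "data": {
  "deltas": [
    [0.6, [-0.5, 0, 10], [0, 0, 0]],
    [0.6, [-0.5, 0, 28], [0, 0, 0]],
    [0.6, [-0.5, 0, 50], [0, 0, 0]],
    [0.6, [-0.5, 0, 70], [0, 0, 0]],
    [0.6, [-0.5, 0, 84], [0, 0, 0]],
    [0.6, [-0.5, 0, 92], [0, 0, 0]],
    [0.6, [-0.5, 0, 96], [0, 0, 0]],
    [0.6, [-0.5, 0, 96], [0, 0, 0]],
    [0.5, [-0.5, 0, 96], [0, 0, 0]],
    [0.42, [-0.5, 0, 96], [0, 0, 0]],
    [0.38, [-0.5, 0, 96], [0, 0, 0]],
    [0.35, [-0.5, 0, 96], [0, 0, 0]]
  ],
  "squeeze": 12
}}

```text
time_s: 3.45
tcp_pos: [0.4751, -0.089, 0.004]
eef_rot: [-179.9, 0.0, -92.9]
contact_force: [1.5, 0.2, 1.4]
gripper_width: 0.0317
gripper_force: 0.5
```

{"op": "carry_out", "data": {
  "deltas": [
    [0.33, [0, 0, 0], [0, 0, 0]],
    [0.31, [0, 0, 0], [0, 0, 0]],
    [0.31, [0, 0, 0], [0, 0, 0]],
    [0.3, [0, 0, 0], [0, 0, 0]],
    [0.3, [0, 0, 0], [0, 0, 0]],
    [0.3, [0, 0, 0], [0, 0, 0]]
  ]
}}

```text
time_s: 4.05
tcp_pos: [0.4751, -0.089, 0.004]
eef_rot: [-180.0, 0.0, -92.9]
contact_force: [-1.6, 0.8, 6.5]
gripper_width: 0.0316
gripper_force: 12.0
```

```bash
python3 - <<'E'
from h import *
go([.6058,-.1287,.014]); print(r.get_state()['gripper_force'])
E
```

```text
[33.0, -132.5, -9.9] [-0.0008, 0.0001, 0.0002] | t 4.05 pos [ 0.4751 -0.089   0.004 ] rot [-179.96    0.    -92.89] w 0.0316 F [-1.6  0.8  6.5]
12.001159235778687
```

{"op": "carry_out", "data": {
  "deltas": [
    [0.3, [0, 0, -5], [0, 0, 0]],
    [0.3, [1, -4, -15], [0, 0, 0]],
    [0.3, [3, -12, -27], [0, 0, 0]],
    [0.3, [7, -28, -36], [0, 0, 0]],
    [0.3, [12, -50, -40], [0, 0, 0]],
    [0.3, [18, -74, -40], [0, 0, 0]],
    [0.3, [24, -97, -40], [0, 0, 0]],
    [0.3, [29, -116, -40], [0, 0, 0]],
    [0.3, [32, -128, -38], [0, 0, 0]],
    [0.3, [33, -132.5, -34], [0, 0, 0]],
    [0.3, [33, -132.5, -30], [0, 0, 0]],
    [0.3, [33, -132.5, -30], [0, 0, 0]]
  ]
}}

```text
time_s: 5.25
tcp_pos: [0.6038, -0.1286, 0.0326]
eef_rot: [179.9, 0.0, -92.9]
contact_force: [0.1, -0.3, -0.5]
gripper_width: 0.0314
gripper_force: 12.0
```

{"op": "carry_out", "data": {
  "deltas": [
    [0.3, [0, 0, 0], [0, 0, 0]],
    [0.3, [0, 0, 0], [0, 0, 0]]
  ]
}}

```text
time_s: 5.45
tcp_pos: [0.605, -0.1285, 0.0338]
eef_rot: [-180.0, 0.0, -92.9]
contact_force: [-0.1, -0.1, -1.8]
gripper_width: 0.0313
gripper_force: 12.0
```

```bash
python3 - <<'E'
from h import *
go([.6058,-.1287,.014]); print(r.get_state()['gripper_force'])
p,d=r.capture("side"); cv2.imwrite("pics/s2.png",cv2.resize(p[110:280,250:470][:,:,::-1],None,fx=3,fy=3))
p,d=r.capture("top"); cv2.imwrite("pics/t2.png",cv2.resize(p[130:260,260:420][:,:,::-1],None,fx=4,fy=4))
E
```

```text
[0.1, -0.8, 19.8] [-0.0001, 0.0, 0.0003] | t 5.45 pos [ 0.605  -0.1285  0.0338] rot [-180.      0.    -92.88] w 0.0313 F [-0.1 -0.1 -1.8]
11.99961419632018
```

View pics/s2.png

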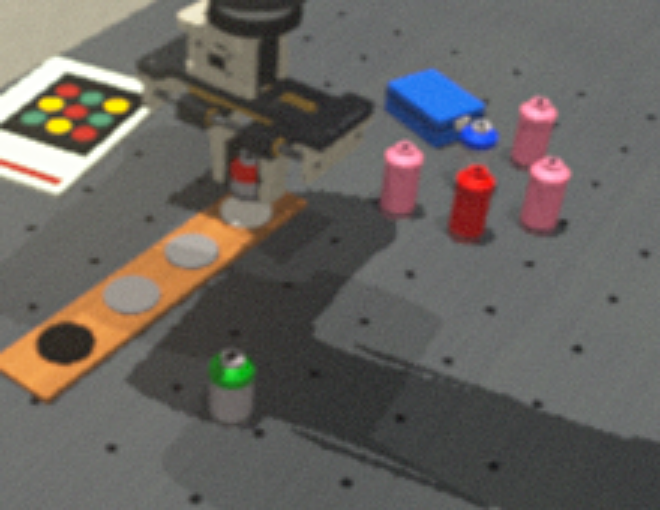

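The red objective hangs upright in the fingers above the white seat (crop 245,175), so I'll lower it gently.

{"op": "carry_out", "data": {
  "deltas": [
    [0.3, [0, -0.4, 3], [0, 0, 0]],
    [0.3, [0, -0.4, 8], [0, 0, 0]],
    [0.3, [0, -0.4, 13], [0, 0, 0]],
    [0.3, [0, -0.4, 16.5], [0, 0, 0]],
    [0.3, [0, -0.4, 18], [0, 0, 0]],
    [0.3, [0, -0.4, 18.7], [0, 0, 0]],
    [0.3, [0, -0.4, 19.2], [0, 0, 0]],
    [0.3, [0, -0.4, 19.2], [0, 0, 0]],
    [0.3, [0, -0.4, 19.2], [0, 0, 0]]
  ]
}}

```text
time_s: 6.45
tcp_pos: [0.6059, -0.1288, 0.0145]
eef_rot: [-180.0, 0.0, -92.9]
contact_force: [0.1, -0.4, 0.2]
gripper_width: 0.0319
gripper_force: 12.0
```

```bash
python3 -c "
from h import *
go([.6058,-.1287,.014])"
```

```text
[-0.1, 0.1, 0.5] [-0.0003, 0.0, 0.0001] | t 6.45 pos [ 0.6059 -0.1288  0.0145] rot [-179.98    0.    -92.9 ] w 0.0319 F [ 0.1 -0.4  0.2]
```

{"op": "carry_out", "data": {
  "deltas": [
    [0.3, [0, 0, 0.3], [0, 0, 0]],
    [0.3, [0, 0, 0.5], [0, 0, 0]],
    [0.3, [0, 0, 0.5], [0, 0, 0]],
    [0.37, [0, 0, 0.5], [0, 0, 0]],
    [0.4, [0, 0, 0.5], [0, 0, 0]],
    [0.5, [0, 0, 0.5], [0, 0, 0]],
    [0.6, [0, 0, 0.5], [0, 0, 0]],
    [0.6, [0, 0, 0.5], [0, 0, 0]],
    [0.6, [0, 0, -5], [0, 0, 0]],
    [0.6, [0, 0, -20], [0, 0, 0]],
    [0.6, [0, 0, -45], [0, 0, 0]],
    [0.6, [0, 0, -70], [0, 0, 0]]
  ]
}}

```text
time_s: 7.65
tcp_pos: [0.6055, -0.1288, 0.0852]
eef_rot: [180.0, -0.0, -92.9]
contact_force: [1.0, -0.6, 1.4]
gripper_width: 0.0527
gripper_force: 0.0
```

```bash
python3 -c "
from h import *
go([.4715,.2788,.10],frm=([.6059,-.1288,.0845],[180,0,-92.9]))"
```

```text
[-400.3, 154.8, -15.5] [0.0, 0.0, 0.0] | t 7.65 pos [ 0.6055 -0.1288  0.0852] rot [ 1.7995e+02 -1.0000e-02 -9.2900e+01] w 0.0527 F [ 1.  -0.6  1.4]
```

{"op": "carry_out", "data": {
  "deltas": [
    [0.6, [-12, 5, -10], [0, 0, 0]],
    [0.6, [-40, 15, -16], [0, 0, 0]],
    [0.6, [-80, 31, -16], [0, 0, 0]],
    [0.6, [-124, 48, -16], [0, 0, 0]],
    [0.6, [-168, 65, -16], [0, 0, 0]],
    [0.6, [-212, 82, -16], [0, 0, 0]],
    [0.6, [-256, 99, -16], [0, 0, 0]],
    [0.6, [-300, 116, -16], [0, 0, 0]],
    [0.6, [-340, 131.5, -16], [0, 0, 0]],
    [0.6, [-372, 144, -16], [0, 0, 0]],
    [0.6, [-393, 152, -16], [0, 0, 0]],
    [0.6, [-400.5, 155, -16], [0, 0, 0]]
  ]
}}

```text
time_s: 8.85
tcp_pos: [0.47, 0.2812, 0.1003]
eef_rot: [-180.0, 0.0, -92.8]
contact_force: [-0.9, -0.3, -0.4]
gripper_width: 0.0523
gripper_force: 0.0
```

{"op": "carry_out", "data": {
  "deltas": [
    [0.6, [0, 0, 0], [0, 0, 0]],
    [0.6, [0, 0, 0], [0, 0, 0]],
    [0.6, [0, 0, 0], [0, 0, 0]]
  ]
}}

```text
time_s: 9.15
tcp_pos: [0.4713, 0.278, 0.1003]
eef_rot: [180.0, -0.0, -93.0]
contact_force: [-0.3, -0.4, -0.5]
gripper_width: 0.0522
gripper_force: 0.0
```

```bash
python3 - <<'E'
from h import *
go([.4715,.2788,.008])
P={n:r.capture(n)[0] for n in("side","top")}
b=[min(blobs(P[n],'red'),key=lambda b:np.hypot(*(b[0]-g))) for n,g in(("top",(376,176)),("side",(331,168)))]
o=[nose(P[n],x[2]) for n,x in zip(("top","side"),b)]
print(o,b[0][0],b[1][0],tri(o[0][0],o[1][0]),onplane('top',o[0][0],.048),onplane('side',o[1][0],.048))
f=lambda I,x,y,w,h,k:cv2.resize(I[y:y+h,x:x+w],None,fx=k,fy=k,interpolation=cv2.INTER_CUBIC)
cv2.imwrite("pics/c3.png",np.hstack([f(P['top'],345,150,60,60,6),f(P['side'],300,135,60,60,6)])[:,:,::-1])
E
```

```text
[-0.8, -0.1, 92.3] [0.0003, -0.0003, -0.001] | t 9.15 pos [0.4713 0.278  0.1003] rot [ 1.7998e+02 -2.0000e-02 -9.2960e+01] w 0.0522 F [-0.3 -0.4 -0.5]
 ** On entry to DLASCL parameter number  4 had an illegal value
 ** On entry to DLASCL parameter number  4 had an illegal value
 ** On entry to DLASCL parameter number  4 had an illegal value
 ** On entry to DLASCL parameter number  4 had an illegal value
 ** On entry to DLASCL parameter number  5 had an illegal value
 ** On entry to DLASCL parameter number  4 had an illegal valueh.py:34: RuntimeWarning: Mean of empty slice.
  yy,xx=np.nonzero(k); return np.array([xx.mean(),yy.mean()]),len(xx)
  ret = ret.dtype.type(ret / rcount)
Traceback (most recent call last):
  File "h.py", line 12, in tri
    s=np.linalg.lstsq(np.c_[d1,-d2],o2-o1,rcond=None)[0]
      ~~~~~~~~~~~~~~~^^^^^^^^^^^^^^^^^^^^^^^^^^^^^^^^
numpy.linalg.LinAlgError: SVD did not converge in Linear Least Squares
```

```bash
python3 - <<'E'
from h import *
P={n:r.capture(n)[0] for n in("side","top")}
for n in P: print(n,[(b[0],b[1][4]) for b in blobs(P[n],'red')])
f=lambda I,x,y,w,h,k:cv2.resize(I[y:y+h,x:x+w],None,fx=k,fy=k,interpolation=cv2.INTER_CUBIC)
cv2.imwrite("pics/c3.png",np.hstack([f(P['top'],325,140,80,80,5),f(P['side'],290,130,80,80,5)])[:,:,::-1])
E
```

```text
side [(array([406.8, 176.6]), 229), (array([334.5, 172.8]), 31)]
top [(array([346.3,  94.7]), 78), (array([398.4,  79.5]), 55), (array([388.8,  91.5]), 55), (array([256.2,  97.6]), 270), (array([379.2, 103.6]), 59), (array([377.4, 179.5]), 61), (array([423. , 248.1]), 170)]
```

View pics/c3.png

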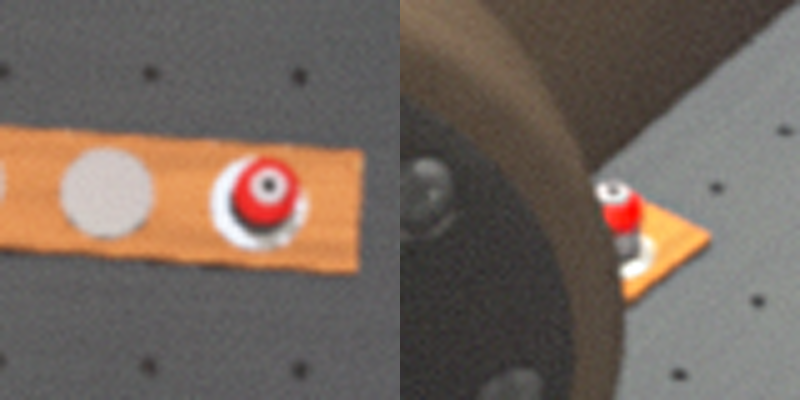

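The red objective stands on the white seat (top nose at crop 268,184, about px 378,176), upright and roughly centred. I'll compute its offset.

```bash
python3 - <<'E'
from h import *
p=r.capture("top")[0]
b=min(blobs(p,'red'),key=lambda b:np.hypot(*(b[0]-(376,176))))
u=nose(p,b[2]); print(u,onplane('top',u[0],.048).round(4))
go([.4715,.2788,.008])
E
```

```text
(array([378.21428571, 176.88095238]), 42) [ 0.6049 -0.1291  0.048 ]
[-0.3, -0.0, 92.4] [0.0, -0.0, -0.0009] | t 9.4 pos [0.4715 0.2785 0.1004] rot [180.    -0.   -92.95] w 0.0521 F [-0.6 -0.4 -0.1]
```

{"op": "carry_out", "data": {
  "deltas": [
    [0.6, [-0.3, 0, 10], [0, 0, 0]],
    [0.6, [-0.3, 0, 28], [0, 0, 0]],
    [0.6, [-0.3, 0, 50], [0, 0, 0]],
    [0.6, [-0.3, 0, 70], [0, 0, 0]],
    [0.6, [-0.3, 0, 83], [0, 0, 0]],
    [0.6, [-0.3, 0, 90], [0, 0, 0]],
    [0.6, [-0.3, 0, 92], [0, 0, 0]],
    [0.6, [-0.3, 0, 92], [0, 0, 0]],
    [0.5, [-0.3, 0, 92], [0, 0, 0]],
    [0.42, [-0.3, 0, 92], [0, 0, 0]],
    [0.38, [-0.3, 0, 92], [0, 0, 0]],
    [0.35, [-0.3, 0, 92], [0, 0, 0]]
  ],
  "squeeze": 12
}}

```text
time_s: 10.6
tcp_pos: [0.4714, 0.2795, 0.0088]
eef_rot: [-180.0, 0.0, -92.9]
contact_force: [0.2, -0.2, -0.6]
gripper_width: 0.032
gripper_force: 0.7
```

{"op": "carry_out", "data": {
  "deltas": [
    [0.33, [0, 0, 0], [0, 0, 0]],
    [0.31, [0, 0, 0], [0, 0, 0]],
    [0.31, [0, 0, 0], [0, 0, 0]],
    [0.3, [0, 0, 0], [0, 0, 0]],
    [0.3, [0, 0, 0], [0, 0, 0]],
    [0.3, [0, 0, 0], [0, 0, 0]]
  ]
}}

```text
time_s: 11.2
tcp_pos: [0.4714, 0.2795, 0.0087]
eef_rot: [-180.0, 0.0, -92.9]
contact_force: [-1.2, 0.0, 6.6]
gripper_width: 0.0318
gripper_force: 12.0
```

```bash
python3 - <<'E'
from h import *
go([.6094,-.0538,.038]); print(r.get_state()['gripper_force'])
E
```

```text
[325.9, -154.6, -29.3] [-0.0004, 0.0003, 0.0002] | t 11.2 pos [0.4714 0.2795 0.0087] rot [-1.7998e+02  2.0000e-02 -9.2890e+01] w 0.0318 F [-1.2  0.   6.6]
12.000670549623464
```

{"op": "carry_out", "data": {
  "deltas": [
    [0.3, [0, 0, -5], [0, 0, 0]],
    [0.3, [1, -1, -17], [0, 0, 0]],
    [0.3, [10, -5, -31], [0, 0, 0]],
    [0.3, [28, -13, -43], [0, 0, 0]],
    [0.3, [54, -26, -50], [0, 0, 0]],
    [0.3, [86, -41, -50], [0, 0, 0]],
    [0.3, [120, -57, -50], [0, 0, 0]],
    [0.3, [154, -73, -50], [0, 0, 0]],
    [0.3, [188, -89, -50], [0, 0, 0]],
    [0.3, [222, -105, -50], [0, 0, 0]],
    [0.3, [254, -120.5, -50], [0, 0, 0]],
    [0.3, [282, -134, -50], [0, 0, 0]]
  ]
}}

```text
time_s: 12.4
tcp_pos: [0.5913, -0.0109, 0.0591]
eef_rot: [-180.0, 0.0, -92.9]
contact_force: [0.4, -0.2, -1.4]
gripper_width: 0.0318
gripper_force: 12.0
```

{"op": "carry_out", "data": {
  "deltas": [
    [0.3, [21, -10, 2], [0, 0, 0]],
    [0.3, [35, -16.5, 7], [0, 0, 0]],
    [0.3, [42, -20, 13], [0, 0, 0]],
    [0.3, [44, -20.6, 19], [0, 0, 0]],
    [0.3, [44, -20.6, 21], [0, 0, 0]],
    [0.3, [44, -20.6, 21], [0, 0, 0]],
    [0.3, [44, -20.6, 21], [0, 0, 0]],
    [0.3, [44, -20.6, 21], [0, 0, 0]]
  ]
}}

```text
time_s: 13.2
tcp_pos: [0.6093, -0.0534, 0.0377]
eef_rot: [-180.0, 0.0, -92.8]
contact_force: [-0.2, 0.5, -1.2]
gripper_width: 0.0317
gripper_force: 12.0
```

```bash
python3 - <<'E'
from h import *
go([.6098,-.0538,.0187]); print(r.get_state()['gripper_force'])
E
```

```text
[0.4, -0.5, 19.0] [-0.0005, 0.0001, 0.001] | t 13.2 pos [ 0.6093 -0.0534  0.0377] rot [-1.7997e+02  1.0000e-02 -9.2840e+01] w 0.0317 F [-0.2  0.5 -1.2]
11.99987937111473
```

{"op": "carry_out", "data": {
  "deltas": [
    [0.3, [0.3, -0.5, 4], [0, 0, 0]],
    [0.3, [0.3, -0.5, 9], [0, 0, 0]],
    [0.3, [0.3, -0.5, 13.5], [0, 0, 0]],
    [0.3, [0.3, -0.5, 16.5], [0, 0, 0]],
    [0.3, [0.3, -0.5, 18], [0, 0, 0]],
    [0.3, [0.3, -0.5, 18.5], [0, 0, 0]],
    [0.3, [0.3, -0.5, 18.5], [0, 0, 0]],
    [0.3, [0.3, -0.5, 18.5], [0, 0, 0]]
  ]
}}

```text
time_s: 14.0
tcp_pos: [0.6099, -0.0544, 0.0189]
eef_rot: [-180.0, 0.0, -92.9]
contact_force: [-0.3, -0.1, -0.6]
gripper_width: 0.0316
gripper_force: 12.0
```

```bash
python3 -c "
from h import *
go([.6098,-.0538,.0187])"
```

```text
[-0.5, 0.1, 0.2] [-0.0004, 0.0001, -0.0] | t 14.0 pos [ 0.6099 -0.0544  0.0189] rot [-1.7998e+02  1.0000e-02 -9.2900e+01] w 0.0316 F [-0.3 -0.1 -0.6]
```

{"op": "carry_out", "data": {
  "deltas": [
    [0.3, [-0.4, 0, 0.2], [0, 0, 0]],
    [0.3, [-0.4, 0, 0.5], [0, 0, 0]],
    [0.3, [-0.4, 0, 0.5], [0, 0, 0]],
    [0.37, [-0.4, 0, 0.5], [0, 0, 0]],
    [0.4, [-0.4, 0, 0.5], [0, 0, 0]],
    [0.5, [-0.4, 0, 0.5], [0, 0, 0]],
    [0.6, [-0.4, 0, 0.5], [0, 0, 0]],
    [0.6, [-0.4, 0, 0.5], [0, 0, 0]],
    [0.6, [-0.4, 0, -5], [0, 0, 0]],
    [0.6, [-0.4, 0, -20], [0, 0, 0]],
    [0.6, [-0.4, 0, -45], [0, 0, 0]],
    [0.6, [-0.4, 0, -75], [0, 0, 0]]
  ]
}}

```text
time_s: 15.2
tcp_pos: [0.609, -0.0541, 0.0941]
eef_rot: [179.9, -0.0, -92.9]
contact_force: [-0.1, -0.2, -0.8]
gripper_width: 0.0522
gripper_force: 0.0
```

```bash
python3 -c "
from h import *
go([.4775,.0703,.10],frm=([.6099,-.0540,.0938],[180,0,-92.9]))"
```

```text
[-117.4, 138.5, -6.2] [0.0, 0.0, 0.0] | t 15.2 pos [ 0.609  -0.0541  0.0941] rot [ 1.7989e+02 -3.0000e-02 -9.2900e+01] w 0.0522 F [-0.1 -0.2 -0.8]
```

{"op": "carry_out", "data": {
  "deltas": [
    [0.6, [-7, 8, -6], [0, 0, 0]],
    [0.6, [-23, 27, -6], [0, 0, 0]],
    [0.6, [-48, 56.5, -6], [0, 0, 0]],
    [0.6, [-74, 87, -6], [0, 0, 0]],
    [0.6, [-96, 113, -6], [0, 0, 0]],
    [0.6, [-111, 131, -6], [0, 0, 0]],
    [0.6, [-117.4, 138.5, -6], [0, 0, 0]],
    [0.6, [-117.4, 138.5, -6], [0, 0, 0]],
    [0.6, [-117.4, 138.5, -6], [0, 0, 0]],
    [0.6, [-117.4, 138.5, -6], [0, 0, 0]]
  ]
}}

```text
time_s: 16.2
tcp_pos: [0.4779, 0.0699, 0.0998]
eef_rot: [-180.0, -0.0, -92.9]
contact_force: [-0.1, -0.0, -0.8]
gripper_width: 0.0525
gripper_force: 0.0
```

```bash
python3 - <<'E'
from h import *
go([.4775,.0703,.016])
p=r.capture("top")[0]
for b in blobs(p,'yellow'):
    u=nose(p,b[2]) if b[0][1]>120 else None
    if u: print(b[0],u,onplane('top',u[0],.058).round(4))
go([.4775,.0703,.016])
E
```

```text
[-0.4, 0.5, 83.8] [-0.0001, -0.0001, -0.0007] | t 16.2 pos [0.4779 0.0699 0.0998] rot [-180.     -0.    -92.94] w 0.0525 F [-0.1 -0.  -0.8]
[347.  175.2] (array([347.06666667, 173.44444444]), 45) [ 0.6095 -0.0545  0.058 ]
[-0.5, 0.4, 83.7] [0.0001, -0.0001, -0.001] | t 16.25 pos [0.4779 0.0698 0.0997] rot [ 1.800e+02 -1.000e-02 -9.296e+01] w 0.0523 F [ 0.5  0.2 -0.4]
```

Yellow sits within 1 mm of its seat centre. Now I'll grasp green.

{"op": "carry_out", "data": {
  "deltas": [
    [0.6, [-0.4, 0.4, 10], [0, 0, 0]],
    [0.6, [-0.4, 0.4, 28], [0, 0, 0]],
    [0.6, [-0.4, 0.4, 50], [0, 0, 0]],
    [0.6, [-0.4, 0.4, 67], [0, 0, 0]],
    [0.6, [-0.4, 0.4, 78], [0, 0, 0]],
    [0.6, [-0.4, 0.4, 83], [0, 0, 0]],
    [0.6, [-0.4, 0.4, 83.5], [0, 0, 0]],
    [0.6, [-0.4, 0.4, 83.5], [0, 0, 0]],
    [0.5, [-0.4, 0.4, 83.5], [0, 0, 0]],
    [0.42, [-0.4, 0.4, 83.5], [0, 0, 0]],
    [0.38, [-0.4, 0.4, 83.5], [0, 0, 0]],
    [0.35, [-0.4, 0.4, 83.5], [0, 0, 0]]
  ],
  "squeeze": 13
}}

```text
time_s: 17.45
tcp_pos: [0.4772, 0.0709, 0.0167]
eef_rot: [-180.0, 0.0, -92.9]
contact_force: [1.3, -0.1, 0.8]
gripper_width: 0.032
gripper_force: 0.7
```

{"op": "carry_out", "data": {
  "deltas": [
    [0.33, [0, 0, 0], [0, 0, 0]],
    [0.31, [0, 0, 0], [0, 0, 0]],
    [0.31, [0, 0, 0], [0, 0, 0]],
    [0.3, [0, 0, 0], [0, 0, 0]],
    [0.3, [0, 0, 0], [0, 0, 0]],
    [0.3, [0, 0, 0], [0, 0, 0]]
  ]
}}

```text
time_s: 18.05
tcp_pos: [0.4773, 0.0708, 0.0167]
eef_rot: [-180.0, 0.0, -92.9]
contact_force: [-0.1, -0.2, 5.9]
gripper_width: 0.0317
gripper_force: 13.0
```

```bash
python3 - <<'E'
from h import *
go([.6138,.0208,.046]); print(r.get_state()['gripper_force'])
E
```

```text
[43.1, -138.9, -29.2] [-0.0006, 0.0003, 0.0002] | t 18.05 pos [0.4773 0.0708 0.0167] rot [-1.7996e+02  2.0000e-02 -9.2890e+01] w 0.0317 F [-0.1 -0.2  5.9]
13.000340658172718
```

{"op": "carry_out", "data": {
  "deltas": [
    [0.3, [0, 0, -5], [0, 0, 0]],
    [0.3, [1, -4, -16], [0, 0, 0]],
    [0.3, [4, -13, -28], [0, 0, 0]],
    [0.3, [9, -29, -37], [0, 0, 0]],
    [0.3, [16, -51, -40], [0, 0, 0]],
    [0.3, [23, -75, -40], [0, 0, 0]],
    [0.3, [31, -99, -40], [0, 0, 0]],
    [0.3, [37, -119, -40], [0, 0, 0]],
    [0.3, [41.5, -134, -38], [0, 0, 0]],
    [0.3, [43.1, -139, -34], [0, 0, 0]],
    [0.3, [43.1, -139, -30], [0, 0, 0]],
    [0.3, [43.1, -139, -29], [0, 0, 0]]
  ]
}}

```text
time_s: 19.25
tcp_pos: [0.6121, 0.0205, 0.0443]
eef_rot: [179.9, -0.0, -92.9]
contact_force: [-0.6, 0.4, -1.2]
gripper_width: 0.0318
gripper_force: 13.0
```

{"op": "carry_out", "data": {
  "deltas": [
    [0.3, [0, 0, 0], [0, 0, 0]],
    [0.3, [0, 0, 0], [0, 0, 0]],
    [0.3, [0, 0, 0], [0, 0, 0]]
  ]
}}

```text
time_s: 19.55
tcp_pos: [0.6134, 0.0209, 0.0458]
eef_rot: [-180.0, 0.0, -92.9]
contact_force: [0.2, -0.1, -1.8]
gripper_width: 0.032
gripper_force: 13.0
```

```bash
python3 - <<'E'
from h import *
go([.6138,.0208,.0267]); print(r.get_state()['gripper_force'])
E
```

```text
[0.1, -0.4, 19.1] [-0.0005, 0.0002, 0.0005] | t 19.55 pos [0.6134 0.0209 0.0458] rot [-1.7997e+02  1.0000e-02 -9.2870e+01] w 0.032 F [ 0.2 -0.1 -1.8]
12.99976854165152
```

{"op": "carry_out", "data": {
  "deltas": [
    [0.3, [0, -0.5, 4], [0, 0, 0]],
    [0.3, [0, -0.5, 9], [0, 0, 0]],
    [0.3, [0, -0.5, 13.5], [0, 0, 0]],
    [0.3, [0, -0.5, 16.5], [0, 0, 0]],
    [0.3, [0, -0.5, 18], [0, 0, 0]],
    [0.3, [0, -0.5, 18.6], [0, 0, 0]],
    [0.3, [0, -0.5, 18.6], [0, 0, 0]],
    [0.3, [0, -0.5, 18.6], [0, 0, 0]]
  ]
}}

```text
time_s: 20.35
tcp_pos: [0.6143, 0.0207, 0.0268]
eef_rot: [-180.0, 0.0, -92.9]
contact_force: [-0.9, 0.0, -1.9]
gripper_width: 0.0314
gripper_force: 13.0
```

```bash
python3 -c "
from h import *
go([.6138,.0208,.0267])"
```

```text
[-0.1, 0.5, 0.1] [-0.0005, 0.0002, 0.0] | t 20.35 pos [0.6143 0.0207 0.0268] rot [-1.7997e+02  1.0000e-02 -9.2900e+01] w 0.0314 F [-0.9  0.  -1.9]
```

{"op": "carry_out", "data": {
  "deltas": [
    [0.3, [0, 0, 0.3], [0, 0, 0]],
    [0.3, [0, 0, 0.6], [0, 0, 0]],
    [0.3, [0, 0, 0.6], [0, 0, 0]],
    [0.37, [0, 0, 0.6], [0, 0, 0]],
    [0.4, [0, 0, 0.6], [0, 0, 0]],
    [0.5, [0, 0, 0.6], [0, 0, 0]],
    [0.6, [0, 0, 0.6], [0, 0, 0]],
    [0.6, [0, 0, 0.6], [0, 0, 0]],
    [0.6, [0, 0, -5], [0, 0, 0]],
    [0.6, [0, 0, -20], [0, 0, 0]],
    [0.6, [0, 0, -45], [0, 0, 0]],
    [0.6, [0, 0, -75], [0, 0, 0]]
  ]
}}

```text
time_s: 21.55
tcp_pos: [0.6134, 0.0204, 0.102]
eef_rot: [179.9, -0.0, -92.9]
contact_force: [-0.5, 0.3, 0.5]
gripper_width: 0.0526
gripper_force: 0.0
```

```bash
python3 -c "
from h import *
go([.4675,-.2981,.13],frm=([.6142,.0207,.1018],[180,0,-92.9]))"
```

```text
[325.8, 130.4, -28.2] [0.0, 0.0, 0.0] | t 21.55 pos [0.6134 0.0204 0.102 ] rot [ 1.7989e+02 -4.0000e-02 -9.2900e+01] w 0.0526 F [-0.5  0.3  0.5]
```

{"op": "carry_out", "data": {
  "deltas": [
    [0.6, [10, 4, -15], [0, 0, 0]],
    [0.6, [32, 13, -25], [0, 0, 0]],
    [0.6, [66, 26, -28], [0, 0, 0]],
    [0.6, [104, 41.5, -28], [0, 0, 0]],
    [0.6, [142, 57, -28], [0, 0, 0]],
    [0.6, [180, 72, -28], [0, 0, 0]],
    [0.6, [218, 87, -28], [0, 0, 0]],
    [0.6, [254, 101.5, -28], [0, 0, 0]],
    [0.6, [286, 114.5, -28], [0, 0, 0]],
    [0.6, [309, 123.5, -28], [0, 0, 0]],
    [0.6, [322, 129, -28], [0, 0, 0]],
    [0.6, [325.8, 130.4, -28], [0, 0, 0]]
  ]
}}

```text
time_s: 22.75
tcp_pos: [0.4662, -0.2994, 0.1297]
eef_rot: [180.0, 0.0, -93.0]
contact_force: [0.5, 0.0, 0.4]
gripper_width: 0.0527
gripper_force: 0.0
```

{"op": "carry_out", "data": {
  "deltas": [
    [0.6, [0, 0, 0], [0, 0, 0]],
    [0.6, [0, 0, 0], [0, 0, 0]],
    [0.6, [0, 0, 0], [0, 0, 0]]
  ]
}}

```text
time_s: 23.05
tcp_pos: [0.4678, -0.2974, 0.1297]
eef_rot: [-180.0, 0.0, -92.8]
contact_force: [-0.1, 0.2, 0.9]
gripper_width: 0.0525
gripper_force: 0.0
```

```bash
python3 - <<'E'
from h import *
p=r.capture("top")[0]; q=r.capture("side")[0]
for b in blobs(p,'green'):
    if b[0][1]>120: u=nose(p,b[2]); print(b[0],u,onplane('top',u[0],.068).round(4))
go([.4675,-.2981,.024])
f=lambda I,x,y,w,h,k:cv2.resize(I[y:y+h,x:x+w],None,fx=k,fy=k,interpolation=cv2.INTER_CUBIC)
cv2.imwrite("pics/c4.png",np.hstack([f(p,400,170,100,120,4),f(q,365,100,100,120,4)])[:,:,::-1])
E
```

```text
[316.3 173.9] (array([315.65 , 170.925]), 40) [0.6117 0.0197 0.068 ]
[0.6, 0.2, 105.8] [0.0, 0.0, 0.0012] | t 23.15 pos [ 0.4677 -0.2975  0.1298] rot [180.     0.   -92.83] w 0.0524 F [-0.9 -1.2 -0.3]
```

View pics/c4.png

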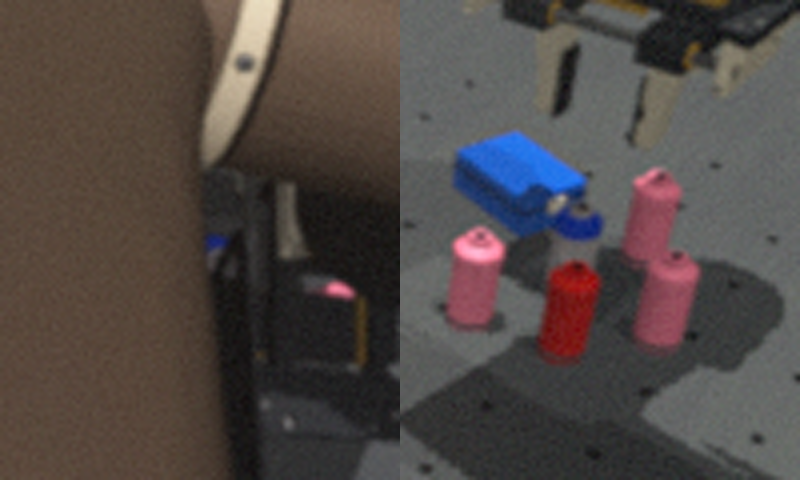

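The side crop shows the fingers over the blue objective (crop 575,225), with gaps to the pink, the red and the box. I'll descend gradually.

{"op": "carry_out", "data": {
  "deltas": [
    [0.6, [0.4, 0.2, 10], [0, 0, 0]],
    [0.6, [0.4, 0.2, 28], [0, 0, 0]],
    [0.6, [0.4, 0.2, 50], [0, 0, 0]],
    [0.6, [0.4, 0.2, 72], [0, 0, 0]],
    [0.6, [0.4, 0.2, 90], [0, 0, 0]],
    [0.6, [0.4, 0.2, 101], [0, 0, 0]],
    [0.6, [0.4, 0.2, 105], [0, 0, 0]],
    [0.6, [0.4, 0.2, 105], [0, 0, 0]],
    [0.5, [0.4, 0.2, 105], [0, 0, 0]],
    [0.42, [0.4, 0.2, 105], [0, 0, 0]],
    [0.38, [0.4, 0.2, 105], [0, 0, 0]],
    [0.35, [0.4, 0.2, 105], [0, 0, 0]]
  ],
  "squeeze": 14
}}

```text
time_s: 24.35
tcp_pos: [0.4678, -0.2987, 0.0254]
eef_rot: [-179.9, -0.0, -92.9]
contact_force: [2.1, 0.5, 1.1]
gripper_width: 0.0324
gripper_force: 0.8
```

{"op": "carry_out", "data": {
  "deltas": [
    [0.33, [0, 0, 0], [0, 0, 0]],
    [0.31, [0, 0, 0], [0, 0, 0]],
    [0.31, [0, 0, 0], [0, 0, 0]],
    [0.3, [0, 0, 0], [0, 0, 0]],
    [0.3, [0, 0, 0], [0, 0, 0]],
    [0.3, [0, 0, 0], [0, 0, 0]]
  ]
}}

```text
time_s: 24.95
tcp_pos: [0.4679, -0.2988, 0.0254]
eef_rot: [-179.9, -0.0, -92.9]
contact_force: [0.6, 0.7, 5.1]
gripper_width: 0.0315
gripper_force: 14.0
```

```bash
python3 - <<'E'
from h import *
go([.6175,.0963,.055]); print(r.get_state()['gripper_force'])
E
```

```text
[-402.1, -129.6, -29.7] [-0.0014, -0.0005, 0.0003] | t 24.95 pos [ 0.4679 -0.2988  0.0254] rot [-1.7992e+02 -3.0000e-02 -9.2880e+01] w 0.0315 F [0.6 0.7 5.1]
14.000436774986156
```

{"op": "carry_out", "data": {
  "deltas": [
    [0.3, [0, 0, -5], [0, 0, 0]],
    [0.3, [0, 0, -18], [0, 0, 0]],
    [0.3, [0, 0, -40], [0, 0, 0]],
    [0.3, [0, 0, -65], [0, 0, 0]],
    [0.3, [-3, -1, -88], [0, 0, 0]],
    [0.3, [-14, -4.5, -103], [0, 0, 0]],
    [0.3, [-35, -11, -110], [0, 0, 0]],
    [0.3, [-63, -20, -110], [0, 0, 0]],
    [0.3, [-96, -31, -110], [0, 0, 0]],
    [0.3, [-130, -42, -110], [0, 0, 0]],
    [0.3, [-164, -53, -110], [0, 0, 0]],
    [0.3, [-198, -64, -110], [0, 0, 0]]
  ]
}}

```text
time_s: 26.15
tcp_pos: [0.5408, -0.1028, 0.1355]
eef_rot: [180.0, 0.0, -92.9]
contact_force: [0.8, 0.2, -1.4]
gripper_width: 0.0315
gripper_force: 14.0
```

{"op": "carry_out", "data": {
  "deltas": [
    [0.3, [-34, -11, 0], [0, 0, 0]],
    [0.3, [-68, -22, 0], [0, 0, 0]],
    [0.3, [-102, -33, 0], [0, 0, 0]],
    [0.3, [-134, -43.5, 0], [0, 0, 0]],
    [0.3, [-162, -52.5, 5], [0, 0, 0]],
    [0.3, [-184, -59.5, 15], [0, 0, 0]],
    [0.3, [-198, -64, 30], [0, 0, 0]],
    [0.3, [-203.5, -65.6, 47], [0, 0, 0]],
    [0.3, [-203.8, -65.6, 62], [0, 0, 0]],
    [0.3, [-203.8, -65.6, 73], [0, 0, 0]],
    [0.3, [-203.8, -65.6, 79], [0, 0, 0]],
    [0.3, [-203.8, -65.6, 80], [0, 0, 0]]
  ]
}}

```text
time_s: 27.35
tcp_pos: [0.6163, 0.0955, 0.0537]
eef_rot: [179.9, -0.0, -92.9]
contact_force: [-0.4, -0.5, -2.0]
gripper_width: 0.0315
gripper_force: 14.0
```

{"op": "carry_out", "data": {
  "deltas": [
    [0.3, [0, 0, 0], [0, 0, 0]],
    [0.3, [0, 0, 0], [0, 0, 0]],
    [0.3, [0, 0, 0], [0, 0, 0]]
  ]
}}

```text
time_s: 27.65
tcp_pos: [0.6173, 0.0962, 0.0555]
eef_rot: [-179.9, 0.0, -92.9]
contact_force: [0.2, 0.1, -2.1]
gripper_width: 0.0317
gripper_force: 14.0
```

```bash
python3 - <<'E'
from h import *
go([.6177,.0963,.0354]); print(r.get_state()['gripper_force'])
E
```

```text
[-0.1, -0.4, 20.1] [-0.0012, 0.0006, -0.0] | t 27.65 pos [0.6173 0.0962 0.0555] rot [-1.7993e+02  3.0000e-02 -9.2900e+01] w 0.0317 F [ 0.2  0.1 -2.1]
13.996055066672852
```

{"op": "carry_out", "data": {
  "deltas": [
    [0.3, [0, -0.4, 4], [0, 0, 0]],
    [0.3, [0, -0.4, 9], [0, 0, 0]],
    [0.3, [0, -0.4, 14], [0, 0, 0]],
    [0.3, [0, -0.4, 17], [0, 0, 0]],
    [0.3, [0, -0.4, 18.7], [0, 0, 0]],
    [0.3, [0, -0.4, 19.3], [0, 0, 0]],
    [0.3, [0, -0.4, 19.3], [0, 0, 0]],
    [0.3, [0, -0.4, 19.3], [0, 0, 0]]
  ]
}}

```text
time_s: 28.45
tcp_pos: [0.6174, 0.0962, 0.0355]
eef_rot: [-180.0, 0.0, -92.9]
contact_force: [-0.2, 0.2, -1.7]
gripper_width: 0.0317
gripper_force: 14.0
```

```bash
python3 -c "
from h import *
go([.6177,.0963,.0354])"
```

```text
[-0.1, -0.3, 0.1] [-0.0003, 0.0002, 0.0001] | t 28.45 pos [0.6174 0.0962 0.0355] rot [-1.7998e+02  1.0000e-02 -9.2900e+01] w 0.0317 F [-0.2  0.2 -1.7]
```

{"op": "carry_out", "data": {
  "deltas": [
    [0.3, [0, 0, 0.3], [0, 0, 0]],
    [0.3, [0, 0, 0.6], [0, 0, 0]],
    [0.3, [0, 0, 0.6], [0, 0, 0]],
    [0.37, [0, 0, 0.6], [0, 0, 0]],
    [0.4, [0, 0, 0.6], [0, 0, 0]],
    [0.5, [0, 0, 0.6], [0, 0, 0]],
    [0.6, [0, 0, 0.6], [0, 0, 0]],
    [0.6, [0, 0, 0.6], [0, 0, 0]],
    [0.6, [0, 0, -5], [0, 0, 0]],
    [0.6, [0, 0, -20], [0, 0, 0]],
    [0.6, [0, 0, -45], [0, 0, 0]],
    [0.6, [0, 0, -75], [0, 0, 0]]
  ]
}}

```text
time_s: 29.65
tcp_pos: [0.6166, 0.0959, 0.1107]
eef_rot: [179.9, -0.0, -92.9]
contact_force: [0.2, -0.2, 0.0]
gripper_width: 0.0527
gripper_force: 0.0
```

{"op": "carry_out", "data": {
  "deltas": [
    [0.6, [-10, 3, -10], [0, 0, 0]],
    [0.6, [-35, 10, -25], [0, 0, 0]],
    [0.6, [-70, 20, -35], [0, 0, 0]],
    [0.6, [-110, 35, -40], [0, 0, 0]],
    [0.6, [-150, 50, -40], [0, 0, 0]],
    [0.6, [-190, 65, -40], [0, 0, 0]],
    [0.6, [-225, 80, -40], [0, 0, 0]],
    [0.6, [-250, 90, -40], [0, 0, 0]],
    [0.6, [-265, 95, -40], [0, 0, 0]],
    [0.6, [-270, 95, -40], [0, 0, 0]],
    [0.6, [-270, 95, -40], [0, 0, 0]],
    [0.6, [-270, 95, -40], [0, 0, 0]]
  ]
}}

```text
time_s: 30.85
tcp_pos: [0.5364, 0.3696, 0.1503]
eef_rot: [180.0, -0.0, -92.9]
contact_force: [0.1, 0.2, -0.0]
gripper_width: 0.0522
gripper_force: 0.0
```

```bash
python3 - <<'E'
from h import *
p=r.capture("top")[0]; q=r.capture("side")[0]
S={'red':((376,176),.048,(.6058,-.1287)),'yellow':((347,175),.058,(.6096,-.0538)),'green':((316,174),.068,(.6136,.0209)),'blue':((286,170),.078,(.6175,.0960))}
for c,(g,z,s) in S.items():
    b=min(blobs(p,c),key=lambda b:np.hypot(*(b[0]-g))); u=nose(p,b[2]); X=onplane('top',u[0],z)
    # filled band+collar centroid too, at collar mid height
    hull=cv2.moments(cv2.convexHull(np.c_[np.nonzero(b[2])[::-1]].astype(np.int32))); e=np.array([hull['m10'],hull['m01']])/hull['m00']
    print(c,u[0].round(1),u[1],((X[:2]-s)*1e3).round(1),'hull',((onplane('top',e,z-.012)[:2]-s)*1e3).round(1))
f=lambda I,x,y,w,h,k:cv2.resize(I[y:y+h,x:x+w],None,fx=k,fy=k,interpolation=cv2.INTER_CUBIC)
cv2.imwrite("pics/c5.png",np.vstack([f(p,255,145,160,60,5),f(q,235,130,160,60,5)])[:,:,::-1])
cv2.imwrite("pics/t5.png",p[:,:,::-1])
E
```

```text
red [378.1 176.9] 41 [-0.9 -0.1] hull [-1.  -1.1]
yellow [347.  173.6] 43 [-0.5 -0.6] hull [ 0.3 -1.1]
green [315.6 170.9] 40 [-1.9 -1.2] hull [-2.7 -1.3]
blue [282.8 167. ] 47 [-0.3  0.2] hull [-0.8 -0.4]
```

View pics/c5.png

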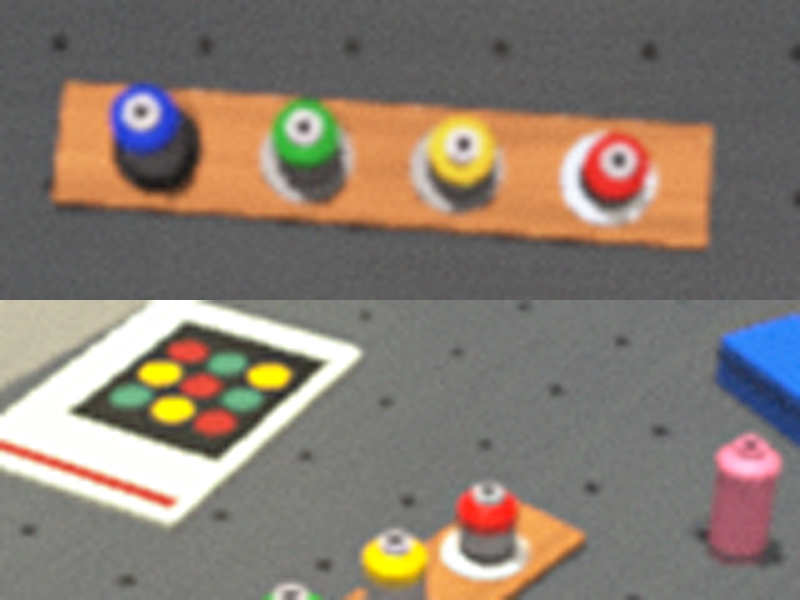

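View pics/t5.png

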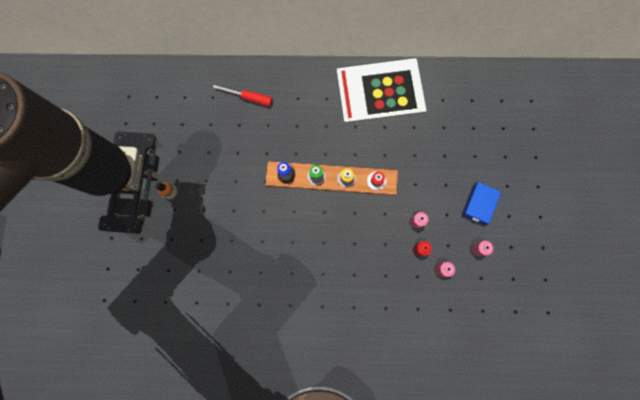

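The crops show blue (284,168), green (316,171), yellow (347,174) and red (378,177) standing upright on black, grey, grey and white. All are within about 2 mm of their seat centres. The slide box is where it was, and the gripper is clear above the bottle at z 0.15, touching nothing. I'm handing in the job.

```bash
python3 -c "
from plant import r
print(r.close_job())"
```

```text
the job is handed in; nothing more can be done
None
```

The four objectives stand upright on the rail in order of height, red on white, then yellow, green, and blue on black, each within about 2 mm of its seat centre; the oil bottle and slide box were left alone, and I handed the job in at about 31 s.

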